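# Feel the end float of a pump drive's shaft

## Task

Check the end float of the small pump drive's shaft by its coupling hub: first push the shaft into the case until it bears on its inner stop, then pull it out until it bears on its outer stop, leaning on each stop for about half a second with about 8 N and never with as much as 20 N. Then leave the shaft standing free between the two stops, clear of both, let go of it, and leave everything else on the bench where it is.

Things in the scene. Friction and masses are not known exactly. Their poses are not given: they have to be found in the camera images.
- drive: Pump drive bolted to the bench: white case 130 x 90 mm, top 125 mm high, plate 170 x 130 x 12 mm, round dark motor behind, to x = 155 mm. Origin at bench level below the shaft axis; x runs along the shaft, from the hub into the case; z up. Case front at x = -30 mm, 52 mm boss 12 mm proud. The level shaft, 80 mm up, only slides along x, friction 1.5 N; it stays where left unless a stop pushes.
- hub (a point): Middle of the steel coupling hub on the shaft's outer end, on the axis, 80 mm above the bench: cylinder 30 mm across, 34 mm long (17 mm each way along the shaft), then at its outer end a flange 44 mm across, 6 mm thick, with 3 mm bolt heads. Bare 14 mm shaft between hub and case, free air below. Pinch it across its diameter from above. Starts within 6 mm of x = -95 mm of the drive.
- inner_ring: Thrust ring on the shaft, hidden in the case, moving with the shaft; origin on the axis 140 mm inward of the hub's middle. It meets the inner stop when the shaft is pushed in. Both stops are hidden spring pads of 4 N per mm with 12 mm of spring travel; no load until touched, damped by 0.1 N per mm/s (approach them slowly).
- outer_ring: Thrust ring on the shaft, hidden in the case, moving with the shaft; origin on the axis 110 mm inward of the hub's middle. It meets the outer stop when the shaft is pulled out. The free play between the stops is 7 to 16 mm; where it lies differs each time (hub within 16 mm of x = -95 mm of the drive) and cannot be seen. The shaft may start in the play or on a stop.
- spare_hub: Bystander: a loose spare coupling hub standing on its flange on the bench beside the drive, 44 mm diameter, 40 mm high; origin at its underside. Not to be disturbed.
- wrench: Bystander: loose steel wrench 150 mm long lying beside the drive. Not to be disturbed.
- beaker: Bystander: glass beaker, 70 mm diameter, 90 mm high; origin at its underside. Not to be disturbed.
- reagent: Bystander: brown reagent bottle, 72 mm diameter, 150 mm high; origin at its underside. Not to be disturbed.
- jar: Bystander: white jar, 60 mm diameter, 80 mm high; origin at its underside. Not to be disturbed.
- screwdriver: Bystander: loose screwdriver 170 mm long with a black handle. Not to be disturbed.

How it is judged:
By the outcome, as a careful person would: the job done as asked, in the order asked, and still so for the second after the job is handed in, with the robot touching nothing.
It also fails if it takes over 48 s, if anything falls off the work surface, if the arm or the gripper's body presses on something with over 40 N, if the wrist force passes 120 N, or if a joint passes its speed limit or range.

## Robot

A 6-joint arm with a two-finger parallel gripper is mounted at the origin on the work surface. World frame = base frame: x ahead of the robot, y to its left, z up, the work surface at z = 0. Lengths are in mm, angles in degrees, forces in N, time in s.
With the tool pointing down it reaches from about 350 to 850 mm from the base axis. Payload 8.1 kg.
Tool frame: the origin (TCP) lies on the centre line of the jaws, within the pads' length; the fingertips stand 8 mm ahead of it and the grasp point (between the pads) lies 11 mm behind it; x points along the fingers, z is the direction in which the jaws open and shut, and the axes are right-handed (so a half turn about x gives the same grasp; the last joint's range is limited). The gripper opens to 85 mm and grips with 20 to 120 N. Pads are 22 mm wide; open, the fingers measure 114 mm over their backs; the gripper's body (76 mm by 85 mm) begins 54 mm behind the grasp point. The pads swing forward as they close: fully open they stand 13 mm farther back than shut.
Start: joints at [59.966, 7.471, 85.268, -0, 87.261, -4.893], TCP at [254.892, 543.172, 239.292] pointing down, gripper open.
Joint ranges: [-169.43, 169.43], [-51.17, 129.36], [1.28, 143.12], [-76.62, 256.62], [0, 156.53], [-152.29, 152.29]. Speed limits (degrees/s): [136.94, 136.94, 159.86, 180, 180, 180].

## Interface

Orientations are given as [roll, pitch, yaw] about the fixed x, y, z axes, in that order (R = Rz(yaw) Ry(pitch) Rx(roll)).
In Python, from bench import r, vision, order gives the robot as it stands. The module is installed in compiled form; this text tells all that it offers.
- The arm moves only by the shell command python3 -m jog 'ROWS' [FORCE]. ROWS is JSON, a list of rows, each a list of 3 entries, a list of its own where there are three numbers: the shift along the world's x, y, z in m, then the turn, a rotation vector about the world's x, y, z in rad, then the opening, from -1 (shut) to 1 (fully open). A call has 1 to 5 rows; each row is the pose to reach, as a shift and turn from the pose commanded when the call began; what a row does not reach only later rows make up. A row lasts 1/12 s, in which the tool goes at most 41.7 mm and 7.16 degrees, less where a joint would pass 70% of its speed; a pose out of reach is approached as far as the arm can. A call with a gripper value outside its range is refused whole. The fingers move at their own pace and stop on an object; FORCE is the grip in N (left out, the last holds). Time passes only in rows, so rows that repeat a pose let the fingers close. It gives the time, the measured TCP pose, the force and the opening at its end, in the units of the state.
- r.sense(): the state, without advancing time (a new reading comes with each control period).
- vision.snapshot(name): name is "side" or "top"; returns the picture (384x512x3 uint8, red, green, blue); there is no depth.
- vision.camera_model(name): a dict with "fov_y" (degrees; the focal length in pixels is half the picture's height over the tangent of half this angle, whatever the lens; pixels are square), "cx", "cy" (the principal point, pixels), "world_to_cam" (4x4, takes a point from world to camera coordinates). Camera axes: x right, y down, z forward; pixel columns grow to the right and rows downward; lengths in mm; the calibration is good to about 2 mm. A picture is of the moment at which its call begins. camera_model takes no time and is no camera call.
- order.hand_in(): hands the job in, once; it reports no verdict.
The state is a dict: "time": time; "joint_pos": joint angles; "qd": joint speeds; "joint_efforts": joint torques, N m; "tool_pos": TCP position; "tcp_rot": TCP orientation; "ft_force": force on the tool from outside, world axes, zero at the start; "wrist_torque": the same for the moment, N m; "finger_gap": finger opening in mm.
Only numpy, scipy, OpenCV 4.12 (cv2) and the standard library are available. Lean on these libraries where they do the work, as an engineer would, in place of code of your own. Each camera call takes 0.05 s, during which the arm holds its last target.

## Working session

There is one attempt and no reset: what is moved stays moved. The work goes in short steps, Python scripts to look and compute and a shell command to move; the robot and the scene stay as the last step left them, time stands still between calls to the robot, and variables do not carry over. Pictures are saved under pics/ and viewed, and the job is handed in when it is done.

```bash
mkdir -p pics; python3 - <<'E'
from bench import r,vision
import cv2
s=r.sense();print({k:s[k] for k in s})
for n in("side","top"):
    im=vision.snapshot(n);cv2.imwrite(f"pics/{n}0.png",im[:,:,::-1])
    print(n,vision.camera_model(n))
E
```

```text
{'time': 0.0, 'joint_pos': array([ 5.99664898e+01,  7.51430798e+00,  8.53318753e+01,  5.94508816e-04,
        8.72629565e+01, -4.89355263e+00]), 'qd': array([-0.02437725, -0.11842961,  0.01674536,  0.05098889,  0.02262271,
       -0.00899997]), 'joint_efforts': array([-1.07483993e-03, -5.69400108e+01, -5.00553703e+01, -2.17443526e-04,
        1.50640908e-02,  5.03175272e-05]), 'tool_pos': array([254.59751614, 542.68459516, 238.22790157]), 'tcp_rot': array([ 174.7947322 ,   89.89085865, -120.34525435]), 'ft_force': array([-0.44828424,  1.0577571 , -0.66092654]), 'wrist_torque': array([-0.04475642, -0.01886747,  0.01895217]), 'finger_gap': 85.58189145877357}
side {'fov_y': 50.793336075764365, 'cx': 248.9908236260536, 'cy': 189.14971100087746, 'world_to_cam': array([[ 9.96117514e-01, -8.50955115e-02,  2.25533158e-02,
        -5.06749814e+02],
       [-2.40656090e-02, -5.09651198e-01, -8.60044477e-01,
         7.17232268e+01],
       [ 8.46802491e-02,  8.56162608e-01, -5.09720359e-01,
         8.85315570e+02],
       [ 0.00000000e+00,  0.00000000e+00,  0.00000000e+00,
         1.00000000e+00]])}
top {'fov_y': 51.30444411299006, 'cx': 252.38218182957783, 'cy': 190.45032282341413, 'world_to_cam': array([[-2.24639320e-02, -9.99534404e-01, -2.06481945e-02,
        -4.66155295e+01],
       [-9.87287591e-01,  2.54298325e-02, -1.56896579e-01,
         5.13926027e+02],
       [ 1.57348609e-01,  1.68611921e-02, -9.87399167e-01,
         1.08214104e+03],
       [ 0.00000000e+00,  0.00000000e+00,  0.00000000e+00,
         1.00000000e+00]])}
```

View pics/side0.png

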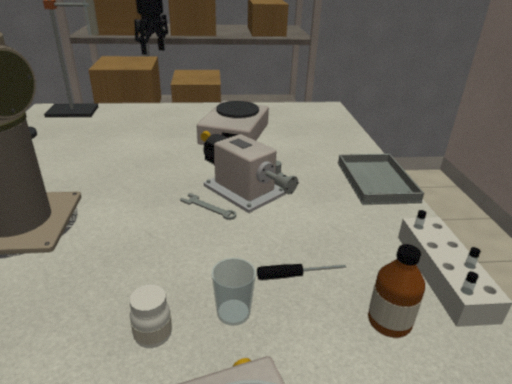

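View pics/top0.png

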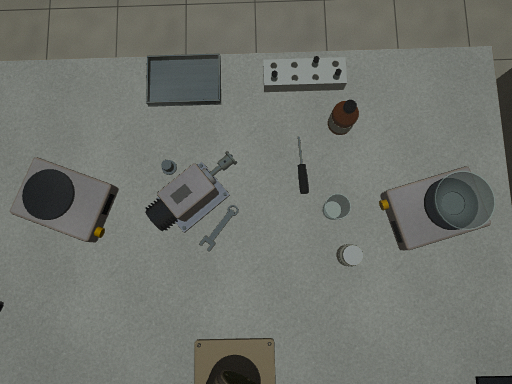

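The top view shows the drive with its hub at about (226,160), the motor at (160,214), the spare hub at (168,167) and the wrench at (220,228). In the side view the hub is at about (285,181). I'll enlarge these areas to measure them.

```bash
python3 - <<'E'
import cv2
t=cv2.imread("pics/top0.png");s=cv2.imread("pics/side0.png")
cv2.imwrite("pics/tc.png",cv2.resize(t[140:240,140:250],None,fx=6,fy=6,interpolation=cv2.INTER_CUBIC)[:600])
cv2.imwrite("pics/sc.png",cv2.resize(s[120:220,190:310],None,fx=6,fy=6,interpolation=cv2.INTER_CUBIC))
E
```

```text
(no output)
```

View pics/tc.png

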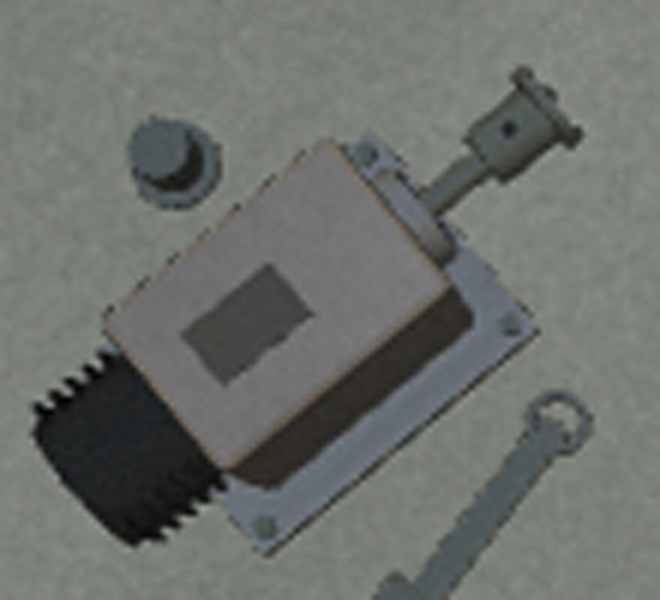

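View pics/sc.png

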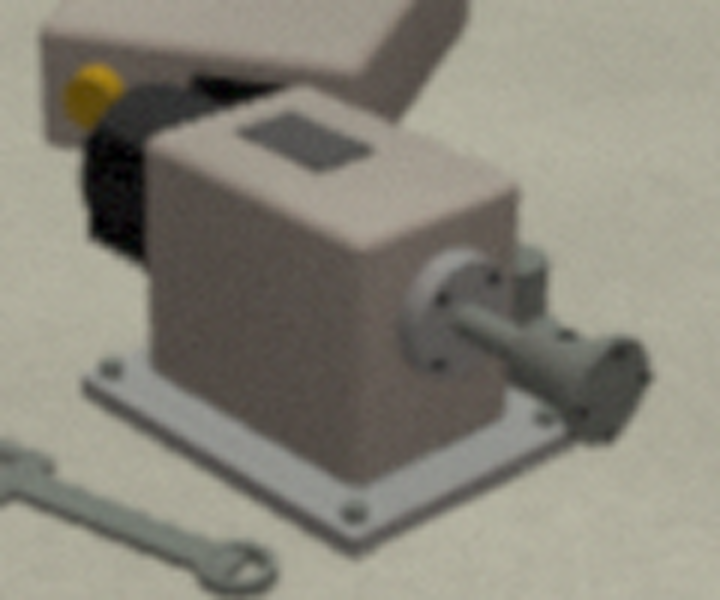

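```bash
cat > h.py <<'E'
import numpy as np
from bench import vision
def ray(n,p):
    m=vision.camera_model(n);f=192/np.tan(np.radians(m["fov_y"]/2));W=m["world_to_cam"];R=W[:3,:3];c=-R.T@W[:3,3]
    return c,R.T@np.array([(p[0]-m["cx"])/f,(p[1]-m["cy"])/f,1])
def on(n,p,z):
    c,d=ray(n,p);return c+d*(z-c[2])/d[2]
def proj(n,P):
    m=vision.camera_model(n);f=192/np.tan(np.radians(m["fov_y"]/2));W=m["world_to_cam"];q=W[:3,:3]@P+W[:3,3]
    return q[:2]/q[2]*f+[m["cx"],m["cy"]]
E
python3 - <<'E'
from h import *
np.set_printoptions(precision=1,suppress=True)
T=lambda a,b,z:on("top",((a+.5)/6-.5+140,(b+.5)/6-.5+140),z)
S=lambda a,b,z:on("side",((a+.5)/6-.5+190,(b+.5)/6-.5+120),z)
ct=[T(330,140,125),T(447,287,125),T(225,468,125),T(105,325,125)]
cs=[S(517,188,125),S(362,250,125),S(150,145,125),S(303,85,125)]
for c in(ct,cs):
    c=np.array(c);print(c[:,:2].tolist());print([np.linalg.norm(c[i]-c[(i+1)%4]) for i in range(4)])
    ax=(c[2]+c[3]-c[0]-c[1])/2;yaw=np.arctan2(ax[1],ax[0]);a=np.array([np.cos(yaw),np.sin(yaw),0])
    # center of case at x = -30+65=35 (130 long)
    o=c.mean(0)-35*a;y2=c[2]+c[1]-c[0]-c[3];print("yaw",np.degrees(yaw),np.degrees(np.arctan2(y2[1],y2[0])),"o",o, "hub-95",o-95*a)
# hub top points
print("hub back edge mid",(T(467,137,80)+T(503,182,80))/2,"setscrew",T(509,129,95),S(568,335,95),"flange ends",T(522,75,80),T(577,138,80))
print("spare",T(178,165,0),"wrench ring",T(560,420,3))
E
```

```text
[[576.2992801405167, 89.82909508554467], [509.6720055691299, 38.95805825956158], [433.408398284548, 134.96915554245993], [496.8175610612494, 187.6444675114509]]
[np.float64(83.82753786531897), np.float64(122.61430829035861), np.float64(82.43427936891752), np.float64(126.03646595574747)]
yaw 128.7829115304542 -141.47013941374414 o [526.   85.6 125. ] hub-95 [585.5  11.5 125. ]
[[574.5443678714063, 76.19268471201042], [510.13264735360593, 25.748857348562865], [434.0719250200786, 121.2264200768517], [498.7504146060341, 179.80689572916754]]
[np.float64(81.81350413676536), np.float64(122.07046516841112), np.float64(87.26384785678502), np.float64(128.3768985304653)]
yaw 127.3341086584868 -139.81693377282102 o [525.6  72.9 125. ] hub-95 [583.2  -2.6 125. ]
hub back edge mid [575.8  26.3  80. ] setscrew [586.2  13.9  95. ] [586.2  12.5  95. ] flange ends [615.    8.9  80. ] [584.7 -15.9  80. ]
spare [595.1 185.2   0. ] wrench ring [464.2  -1.    3. ]
```

```bash
cat >> h.py <<'E'
from scipy.spatial.transform import Rotation as Ro
from bench import r
YAW=np.radians(129);A=np.array([np.cos(YAW),np.sin(YAW),0]);N=np.array([-A[1],A[0],0])
HUB=np.array([586.5,13.5,80])
def st():
    s=r.sense();R=Ro.from_euler("xyz",s["tcp_rot"],degrees=True)
    M=R.as_matrix();z=N if M[:,2]@N>0 else -N
    x=np.array([0,0,-1.]);G=np.stack([x,np.cross(z,x),z],1)
    rv=(Ro.from_matrix(G)*R.inv()).as_rotvec()
    d=s["tool_pos"]-HUB
    f=s["ft_force"]
    print("t%.2f"%s["time"],"pos",s["tool_pos"].round(1),"along %.2f lat %.2f z %.1f"%(d@A,d@N,s["tool_pos"][2]),"rotvec to goal",rv.round(4),"F",f.round(1),"along %.2f lat %.2f"%(f@A,f@N),"gap %.1f"%s["finger_gap"],"q6 %.0f"%s["joint_pos"][5])
E
python3 -c "
from h import *
np.set_printoptions(suppress=True)
st();print(A,N)
for P,l in((HUB+25*-A*0,'hub'),(HUB-23*A,'fl'),):print(l,proj('top',P),proj('side',P))
"
```

```text
t0.10 pos [254.6 542.7 238.3] along 620.15 lat -75.16 z 238.3 rotvec to goal [ 0.0012 -0.0012 -0.4513] F [ 1.2 -0.1 -0.6] along -0.85 lat -0.83 gap 85.6 q6 -5
[-0.62932039  0.77714596  0.        ] [-0.77714596 -0.62932039  0.        ]
hub [225.03848317 162.23439345] [283.87432389 181.07938893]
fl [231.47673522 156.91456431] [291.65407813 184.92557775]
```

```bash
python3 -m jog '[[[0.016,-0.026,0],[0,0,-0.022],1],[[0.033,-0.053,0],[0,0,-0.045],1],[[0.050,-0.080,0],[0,0,-0.068],1],[[0.067,-0.107,0],[0,0,-0.09],1],[[0.084,-0.134,0],[0,0,-0.113],1]]'
python3 -m jog '[[[0.017,-0.027,0],[0,0,-0.022],1],[[0.034,-0.054,0],[0,0,-0.045],1],[[0.051,-0.081,0],[0,0,-0.068],1],[[0.067,-0.107,0],[0,0,-0.09],1],[[0.084,-0.134,0],[0,0,-0.113],1]]'
python3 -m jog '[[[0.017,-0.027,0],[0,0,-0.022],1],[[0.034,-0.054,0],[0,0,-0.045],1],[[0.051,-0.081,0],[0,0,-0.068],1],[[0.067,-0.107,0],[0,0,-0.09],1],[[0.084,-0.134,0],[0,0,-0.113],1]]'
python3 -c "from h import *;st()"
```

```text
time: 0.52
tool_pos: [339.1, 407.7, 238.7]
tcp_rot: [170.6, 89.9, -131.0]
ft_force: [1.1, -0.6, 0.6]
finger_gap: 85.2
time: 0.93
tool_pos: [423.1, 273.7, 238.9]
tcp_rot: [147.5, 90.0, -160.7]
ft_force: [0.6, 0.3, 0.3]
finger_gap: 85.7
time: 1.35
tool_pos: [507.2, 139.8, 238.9]
tcp_rot: [134.5, 90.0, 179.8]
ft_force: [0.4, 1.7, -0.0]
finger_gap: 85.4
t1.35 pos [507.2 139.8 238.9] along 148.05 lat -17.79 z 238.9 rotvec to goal [-0.     -0.0007 -0.1112] F [ 0.4  1.7 -0. ] along 1.12 lat -1.36 gap 85.4 q6 -36
```

```bash
python3 -m jog '[[[0.017,-0.027,0],[0,0,-0.022],1],[[0.034,-0.054,0],[0,0,-0.045],1],[[0.051,-0.081,0],[0,0,-0.068],1],[[0.067,-0.107,0],[0,0,-0.09],1],[[0.079,-0.126,0],[0,0,-0.111],1]]'
python3 -m jog '[[[0,0,-0.02],[0,0,0],1],[[0,0,-0.04],[0,0,0],1],[[0,0,-0.06],[0,0,0],1],[[0,0,-0.08],[0,0,0],1],[[0,0,-0.09],[0,0,0],1]]'
python3 - <<'E'
from h import *;import cv2
st()
for n,(a,b,c,d) in(("side",(80,230,190,390)),("top",(100,220,150,310))):
    im=vision.snapshot(n)[a:b,c:d,::-1];cv2.imwrite(f"pics/{n}1.png",cv2.resize(im,None,fx=4,fy=4,interpolation=cv2.INTER_CUBIC))
E
```

```text
time: 1.77
tool_pos: [586.5, 12.7, 238.7]
tcp_rot: [175.3, 90.0, -145.8]
ft_force: [0.2, -0.5, -0.8]
finger_gap: 85.4
time: 2.18
tool_pos: [584.1, 15.1, 145.7]
tcp_rot: [137.4, 89.7, 176.5]
ft_force: [-0.3, -0.6, -0.9]
finger_gap: 85.3
t2.18 pos [584.1  15.1 145.7] along 2.81 lat 0.88 z 145.7 rotvec to goal [-0.0003 -0.0047 -0.001 ] F [-0.3 -0.6 -0.9] along -0.27 lat 0.61 gap 85.3 q6 -43
```

View pics/side1.png

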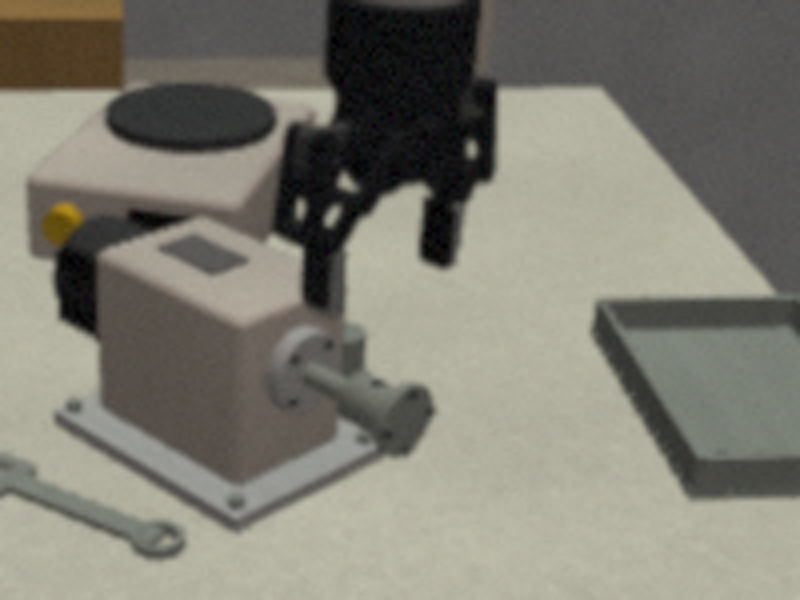

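View pics/top1.png

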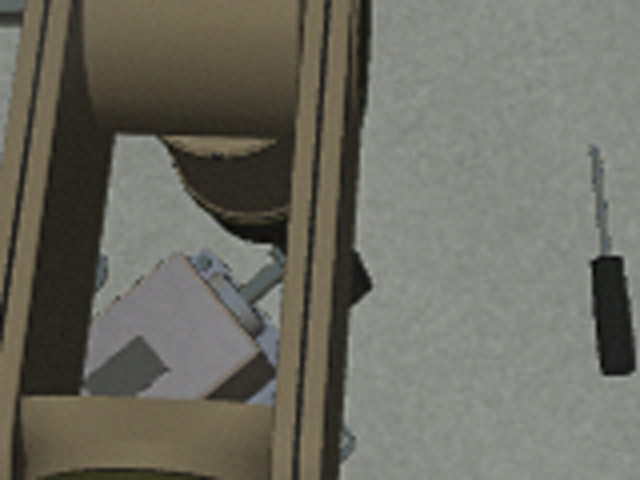

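```bash
python3 -m jog '[[[0.0006,-0.0017,-0.018],[0,0,0],1],[[0.0006,-0.0017,-0.036],[0,0,0],1],[[0.0006,-0.0017,-0.054],[0,0,0],1],[[0.0006,-0.0017,-0.070],[0,0,0],1],[[0.0006,-0.0017,-0.079],[0,0,0],1]]'
python3 -m jog '[[[0,0,0],[0,0,0],1],[[0,0,0],[0,0,0],1]]'
python3 - <<'E'
from h import *;import cv2
st()
for n,(a,b,c,d) in(("side",(80,230,190,390)),):
    im=vision.snapshot(n)[a:b,c:d,::-1];cv2.imwrite(f"pics/{n}2.png",cv2.resize(im,None,fx=4,fy=4,interpolation=cv2.INTER_CUBIC))
E
```

```text
time: 2.7
tool_pos: [586.3, 13.6, 69.8]
tcp_rot: [137.1, 90.0, 176.2]
ft_force: [-0.3, 0.4, 0.8]
finger_gap: 85.3
time: 2.87
tool_pos: [586.9, 13.5, 71.1]
tcp_rot: [-48.4, 90.0, -9.3]
ft_force: [-0.4, -0.1, 1.2]
finger_gap: 85.8
t2.87 pos [586.9  13.5  71.1] along -0.24 lat -0.29 z 71.1 rotvec to goal [ 0.0001  0.0004 -0.0014] F [-0.4 -0.1  1.2] along 0.21 lat 0.38 gap 85.8 q6 -43
```

View pics/side2.png

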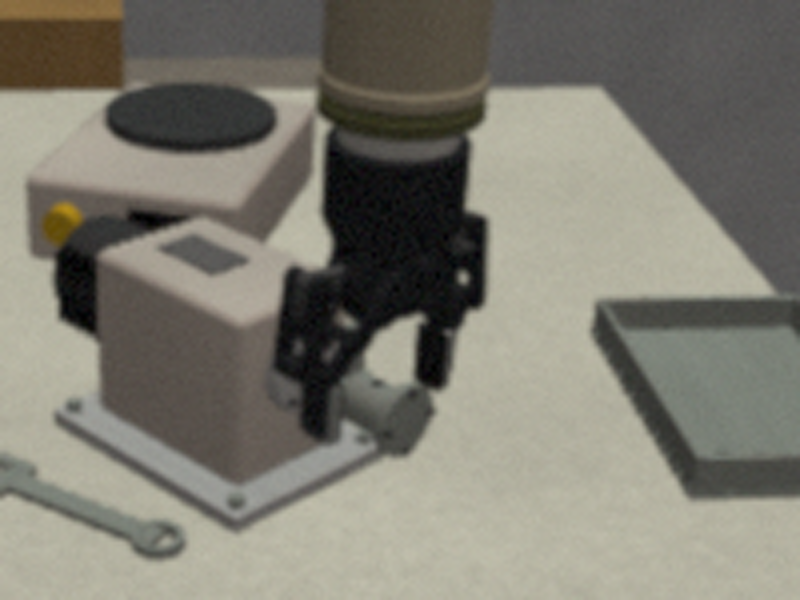

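The fingers straddle the hub: near finger at (320,430) in the crop, far finger at (435,380). I'll close lightly first.

```bash
for i in 1 2 3; do python3 -m jog '[[[0,0,0],[0,0,0],-1],[[0,0,0],[0,0,0],-1],[[0,0,0],[0,0,0],-1]]' 20;  python3 -c "from h import *;st()"; done
```

```text
time: 3.17
tool_pos: [587.3, 13.4, 71.5]
tcp_rot: [-43.2, 89.9, -4.1]
ft_force: [0.3, -0.1, -0.1]
finger_gap: 51.7
t3.17 pos [587.3  13.4  71.5] along -0.53 lat -0.54 z 71.5 rotvec to goal [ 0.0001  0.0018 -0.0013] F [ 0.3 -0.1 -0.1] along -0.24 lat -0.13 gap 51.7 q6 -43
time: 3.42
tool_pos: [585.9, 12.6, 71.0]
tcp_rot: [-171.8, 89.9, -132.7]
ft_force: [-6.0, -3.7, 8.5]
finger_gap: 29.3
t3.42 pos [585.9  12.6  71. ] along -0.38 lat 1.03 z 71.0 rotvec to goal [ 0.0015 -0.0014 -0.0011] F [-6.  -3.7  8.5] along 0.95 lat 6.98 gap 29.3 q6 -43
time: 3.67
tool_pos: [585.9, 12.6, 71.0]
tcp_rot: [-173.1, 89.9, -134.1]
ft_force: [-5.8, -3.0, 7.8]
finger_gap: 29.3
t3.67 pos [585.9  12.6  71. ] along -0.36 lat 1.00 z 71.0 rotvec to goal [ 0.0014 -0.0013 -0.0011] F [-5.8 -3.   7.8] along 1.33 lat 6.43 gap 29.3 q6 -43
```

```bash
python3 -m jog '[[[-0.0004,-0.0003,0.0005],[0,0,0],-1],[[-0.0008,-0.0006,0.001],[0,0,0],-1],[[-0.0008,-0.0006,0.001],[0,0,0],-1],[[-0.0008,-0.0006,0.001],[0,0,0],-1]]' 60;  python3 -c "from h import *;st()"
```

```text
time: 4.0
tool_pos: [585.7, 12.8, 71.2]
tcp_rot: [-122.1, 90.0, -83.1]
ft_force: [0.5, -0.6, -1.0]
finger_gap: 28.2
t4.00 pos [585.7  12.8  71.2] along -0.07 lat 1.09 z 71.2 rotvec to goal [ 0.0002  0.     -0.0013] F [ 0.5 -0.6 -1. ] along -0.80 lat -0.05 gap 28.2 q6 -43
```

```bash
python3 -m jog '[[[-0.00047,0.00058,0],[0,0,0],-1],[[-0.00094,0.00117,0],[0,0,0],-1],[[-0.00142,0.00175,0],[0,0,0],-1],[[-0.00189,0.00233,0],[0,0,0],-1]]' >/dev/null;  python3 -c "from h import *;st()"
```

```text
t4.33 pos [583.9  15.   71.2] along 2.85 lat 1.08 z 71.2 rotvec to goal [ 0.0004  0.0002 -0.0013] F [ 2.3 -3.9 -3. ] along -4.48 lat 0.66 gap 28.1 q6 -43
```

```bash
python3 -m jog '[[[-0.00042,0.00052,0],[0,0,0],-1],[[-0.00084,0.00103,0],[0,0,0],-1],[[-0.00126,0.00155,0],[0,0,0],-1]]' >/dev/null;  python3 -c "from h import *;st()"
```

```text
t4.58 pos [583.1  16.   71.2] along 4.08 lat 1.09 z 71.2 rotvec to goal [ 0.0013  0.0013 -0.0012] F [ 5.8 -6.1 -5.8] along -8.38 lat -0.67 gap 28.4 q6 -42
```

```bash
python3 -m jog '[[[-0.0003,0.00037,0],[0,0,0],-1],[[-0.0003,0.00037,0],[0,0,0],-1]]' >/dev/null;  python3 -c "from h import *;st()"
```

```text
t4.75 pos [583.   16.2  71.3] along 4.36 lat 1.03 z 71.3 rotvec to goal [ 0.0014  0.0017 -0.0011] F [ 5.6 -5.9 -5.3] along -8.12 lat -0.65 gap 28.2 q6 -42
```

```bash
python3 -m jog '[[[0,0,0],[0,0,0],-1]]' >/dev/null;  python3 -c "from h import *;st()"; python3 -m jog '[[[0,0,0],[0,0,0],-1]]' >/dev/null;  python3 -c "from h import *;st()"
```

```text
t4.83 pos [582.9  16.2  71.3] along 4.36 lat 1.07 z 71.3 rotvec to goal [ 0.0014  0.0016 -0.0011] F [ 6.1 -6.8 -5.7] along -9.11 lat -0.43 gap 28.2 q6 -42
t4.92 pos [582.9  16.3  71.3] along 4.38 lat 1.03 z 71.3 rotvec to goal [ 0.0013  0.0016 -0.0011] F [ 5.1 -6.6 -5.7] along -8.35 lat 0.18 gap 28.5 q6 -42
```

```bash
python3 -m jog '[[[-0.00025,0.00031,0],[0,0,0],-1],[[-0.00025,0.00031,0],[0,0,0],-1]]' >/dev/null;  python3 -c "from h import *;st()"
for i in 1 2 3 4; do python3 -m jog '[[[0,0,0],[0,0,0],-1]]' >/dev/null;  python3 -c "from h import *;st()"; done
```

```text
t5.08 pos [582.8  16.4  71.3] along 4.54 lat 1.06 z 71.3 rotvec to goal [ 0.0016  0.0019 -0.001 ] F [ 6.5 -7.1 -5.7] along -9.58 lat -0.56 gap 28.5 q6 -42
t5.17 pos [582.8  16.4  71.3] along 4.59 lat 1.05 z 71.3 rotvec to goal [ 0.0016  0.0018 -0.001 ] F [ 6.4 -6.2 -5.7] along -8.85 lat -1.01 gap 27.9 q6 -42
t5.25 pos [582.8  16.4  71.3] along 4.54 lat 1.05 z 71.3 rotvec to goal [ 0.0016  0.0019 -0.001 ] F [ 6.2 -6.9 -6.9] along -9.29 lat -0.50 gap 28.5 q6 -42
t5.33 pos [582.8  16.4  71.3] along 4.56 lat 1.06 z 71.3 rotvec to goal [ 0.0016  0.0018 -0.001 ] F [ 6.4 -7.2 -6.6] along -9.67 lat -0.43 gap 28.2 q6 -42
t5.42 pos [582.8  16.4  71.3] along 4.56 lat 1.07 z 71.3 rotvec to goal [ 0.0016  0.0018 -0.001 ] F [ 7.5 -6.4 -6.4] along -9.68 lat -1.75 gap 28.1 q6 -42
```

```bash
python3 -m jog '[[[0,0,0],[0,0,0],-1],[[0,0,0],[0,0,0],-1],[[0.00047,-0.00058,0],[0,0,0],-1],[[0.00094,-0.00117,0],[0,0,0],-1],[[0.00142,-0.00175,0],[0,0,0],-1]]' >/dev/null;  python3 -c "from h import *;st()"
python3 -m jog '[[[0.00047,-0.00058,0],[0,0,0],-1],[[0.00094,-0.00117,0],[0,0,0],-1],[[0.00142,-0.00175,0],[0,0,0],-1],[[0.00189,-0.00233,0],[0,0,0],-1]]' >/dev/null;  python3 -c "from h import *;st()"
python3 -m jog '[[[0.00047,-0.00058,0],[0,0,0],-1],[[0.00094,-0.00117,0],[0,0,0],-1],[[0.00142,-0.00175,0],[0,0,0],-1],[[0.00189,-0.00233,0],[0,0,0],-1]]' >/dev/null;  python3 -c "from h import *;st()"
```

```text
t5.83 pos [583.5  15.5  71.2] along 3.41 lat 1.08 z 71.2 rotvec to goal [ 0.0001  0.0002 -0.0011] F [ 1.6 -3.  -2.4] along -3.30 lat 0.62 gap 28.4 q6 -43
t6.17 pos [584.9  13.8  71.2] along 1.29 lat 1.08 z 71.2 rotvec to goal [-0.0006 -0.0011 -0.0016] F [-1.8  1.5  0.5] along 2.26 lat 0.43 gap 28.3 q6 -43
t6.50 pos [587.1  11.1  71.2] along -2.24 lat 1.06 z 71.2 rotvec to goal [-0.0001 -0.0003 -0.0015] F [-2.2  0.6  0.1] along 1.84 lat 1.35 gap 28.2 q6 -43
```

```bash
python3 -m jog '[[[0.00047,-0.00058,0],[0,0,0],-1],[[0.00094,-0.00117,0],[0,0,0],-1],[[0.00142,-0.00175,0],[0,0,0],-1],[[0.00189,-0.00233,0],[0,0,0],-1]]' >/dev/null;  python3 -c "from h import *;st()"
```

```text
t6.83 pos [589.1   8.6  71.2] along -5.41 lat 1.10 z 71.2 rotvec to goal [ 0.     -0.0002 -0.0013] F [-2.5  0.7  0.2] along 2.07 lat 1.48 gap 28.2 q6 -43
```

```bash
python3 -m jog '[[[0.0005,-0.0006,0],[0,0,0],-1],[[0.001,-0.0012,0],[0,0,0],-1],[[0.0015,-0.0018,0],[0,0,0],-1]]' >/dev/null;  python3 -c "from h import *;st()"
```

```text
t7.08 pos [590.3   7.   71.2] along -7.48 lat 1.13 z 71.2 rotvec to goal [-0.0003 -0.0007 -0.0013] F [-5.3  2.2  3. ] along 5.06 lat 2.69 gap 28.2 q6 -43
```

```bash
python3 -m jog '[[[0.00032,-0.00039,0],[0,0,0],-1],[[0.00063,-0.00078,0],[0,0,0],-1],[[0.00063,-0.00078,0],[0,0,0],-1]]' >/dev/null;  python3 -c "from h import *;st()"
```

```text
t7.33 pos [590.8   6.5  71.2] along -8.12 lat 1.09 z 71.2 rotvec to goal [-0.0007 -0.0011 -0.0014] F [-4.8  2.6  2.7] along 5.07 lat 2.13 gap 28.2 q6 -43
```

```bash
python3 -m jog '[[[0.00032,-0.00039,0],[0,0,0],-1],[[0.00032,-0.00039,0],[0,0,0],-1]]' >/dev/null;  python3 -c "from h import *;st()"
```

```text
t7.50 pos [590.9   6.3  71.2] along -8.36 lat 1.13 z 71.2 rotvec to goal [-0.0009 -0.0015 -0.0015] F [-6.6  2.9  3. ] along 6.37 lat 3.30 gap 28.4 q6 -43
```

```bash
python3 -m jog '[[[0.00035,-0.00043,0],[0,0,0],-1],[[0.0007,-0.00086,0],[0,0,0],-1],[[0.0007,-0.00086,0],[0,0,0],-1]]' >/dev/null;  python3 -c "from h import *;st()"
```

```text
t7.75 pos [591.3   5.7  71.2] along -9.06 lat 1.12 z 71.2 rotvec to goal [-0.0014 -0.0021 -0.0015] F [-8.4  4.8  5.3] along 9.02 lat 3.51 gap 28.1 q6 -44
```

```bash
python3 -m jog '[[[0,0,0],[0,0,0],-1]]' >/dev/null;  python3 -c "from h import *;st()"
```

```text
t7.83 pos [591.3   5.8  71.2] along -9.04 lat 1.10 z 71.2 rotvec to goal [-0.0014 -0.0021 -0.0016] F [-8.1  5.   4.9] along 8.96 lat 3.15 gap 28.3 q6 -44
```

```bash
python3 -m jog '[[[0.00013,-0.00016,0],[0,0,0],-1],[[0.00013,-0.00016,0],[0,0,0],-1]]' >/dev/null;  python3 -c "from h import *;st()"
for i in 1 2 ; do python3 -m jog '[[[0,0,0],[0,0,0],-1],[[0,0,0],[0,0,0],-1]]' >/dev/null;  python3 -c "from h import *;st()"; done
```

```text
t8.00 pos [591.3   5.7  71.2] along -9.07 lat 1.11 z 71.2 rotvec to goal [-0.0015 -0.0023 -0.0016] F [-7.3  6.6  5. ] along 9.71 lat 1.52 gap 28.5 q6 -44
t8.17 pos [591.4   5.7  71.2] along -9.09 lat 1.11 z 71.2 rotvec to goal [-0.0015 -0.0023 -0.0016] F [-8.   5.9  4.8] along 9.63 lat 2.49 gap 28.1 q6 -44
t8.33 pos [591.3   5.7  71.2] along -9.08 lat 1.13 z 71.2 rotvec to goal [-0.0015 -0.0023 -0.0016] F [-7.7  5.7  5.4] along 9.29 lat 2.34 gap 28.3 q6 -44
```

```bash
python3 -m jog '[[[-0.0005,0.0006,0],[0,0,0],-1],[[-0.001,0.0012,0],[0,0,0],-1],[[-0.0015,0.0019,0],[0,0,0],-1],[[-0.002,0.0025,0],[0,0,0],-1],[[-0.0025,0.0031,0],[0,0,0],-1]]' >/dev/null
python3 -m jog '[[[-0.0005,0.0006,0],[0,0,0],-1],[[-0.001,0.0012,0],[0,0,0],-1],[[-0.0015,0.0019,0],[0,0,0],-1],[[-0.002,0.0025,0],[0,0,0],-1],[[-0.0025,0.0031,0],[0,0,0],-1]]' >/dev/null
python3 -m jog '[[[0,0,0],[0,0,0],-1],[[0,0,0],[0,0,0],-1]]' >/dev/null
python3 -c "from h import *;st()"
```

```text
t9.33 pos [587.2  10.9  71.2] along -2.42 lat 1.07 z 71.2 rotvec to goal [-0.     -0.0003 -0.0014] F [-2.6 -3.2 -2.2] along -0.90 lat 4.02 gap 28.2 q6 -43
```

```bash
python3 -m jog '[[[-0.0005,-0.0004,0],[0,0,0],-1],[[-0.0005,-0.0004,0],[0,0,0],-1]]' 20 >/dev/null;python3 -c "from h import *;st()"
for i in 1 2; do python3 -m jog '[[[0,0,0],[0,0,0],1],[[0,0,0],[0,0,0],1],[[0,0,0],[0,0,0],1]]' >/dev/null;python3 -c "from h import *;st()";done
```

```text
t9.50 pos [587.2  10.9  71.3] along -2.46 lat 1.09 z 71.3 rotvec to goal [-0.0006  0.0009 -0.0014] F [ 2.1  0.6 -4.8] along -0.83 lat -2.03 gap 28.0 q6 -43
t9.75 pos [587.3  10.7  71.8] along -2.71 lat 1.16 z 71.8 rotvec to goal [-0.0001  0.001  -0.0015] F [ 0.2 -0.2 -0.4] along -0.30 lat -0.04 gap 63.4 q6 -43
t10.00 pos [587.   10.5  71.5] along -2.65 lat 1.47 z 71.5 rotvec to goal [-0.      0.0004 -0.0013] F [ 0.1 -0.6 -0.4] along -0.53 lat 0.25 gap 86.0 q6 -43
```

Free of the hub. I'll go straight up and then back to the start side so the cameras have a clear view.

```bash
python3 -m jog '[[[0,0,0.015],[0,0,0],1],[[0,0,0.04],[0,0,0],1],[[0,0,0.07],[0,0,0],1],[[0,0,0.10],[0,0,0],1],[[0,0,0.13],[0,0,0],1]]' >/dev/null
python3 -m jog '[[[0,0,0.015],[0,0,0],1],[[0,0,0.04],[0,0,0],1],[[-0.02,0.03,0.04],[0,0,0],1],[[-0.04,0.06,0.04],[0,0,0],1],[[-0.055,0.09,0.04],[0,0,0],1]]' >/dev/null
for i in 1 2 3; do python3 -m jog '[[[-0.017,0.027,0],[0,0,0],1],[[-0.034,0.054,0],[0,0,0],1],[[-0.051,0.081,0],[0,0,0],1],[[-0.067,0.107,0],[0,0,0],1],[[-0.084,0.134,0],[0,0,0],1]]' >/dev/null; done
python3 - <<'E'
from h import *;import cv2
st()
for n,(a,b,c,d) in(("side",(120,220,190,310)),("top",(140,240,140,250))):
    im=vision.snapshot(n)[:,:,::-1];cv2.imwrite(f"pics/{n}3.png",im);cv2.imwrite(f"pics/{n}3c.png",cv2.resize(im[a:b,c:d],None,fx=6,fy=6,interpolation=cv2.INTER_CUBIC))
    o=cv2.imread(f"pics/{n}0.png");e=(cv2.absdiff(o,im).max(2)>40).astype('uint8')
    k,_,s,_=cv2.connectedComponentsWithStats(e)
    print(n,[x.tolist() for x in s[1:] if x[4]>5])
E
```

```text
t12.08 pos [278.8 503.7 241.4] along 574.55 lat -69.37 z 241.4 rotvec to goal [-0.0002  0.0002 -0.0014] F [ 0.5 -0.   0.5] along -0.30 lat -0.36 gap 85.6 q6 17
side [[137, 0, 8, 20, 96], [161, 0, 22, 40, 367], [143, 26, 4, 6, 16], [149, 33, 7, 6, 20], [158, 34, 8, 6, 33], [158, 40, 6, 10, 40], [171, 41, 4, 12, 35], [141, 44, 2, 10, 11], [296, 183, 3, 6, 6]]
top [[0, 300, 14, 20, 145], [0, 375, 16, 9, 81], [225, 377, 5, 7, 9]]
```

View pics/top3c.png

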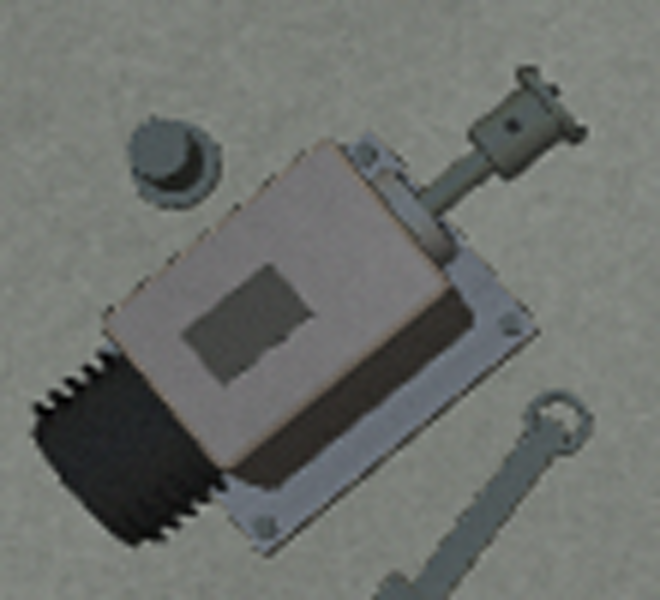

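View pics/side3.png

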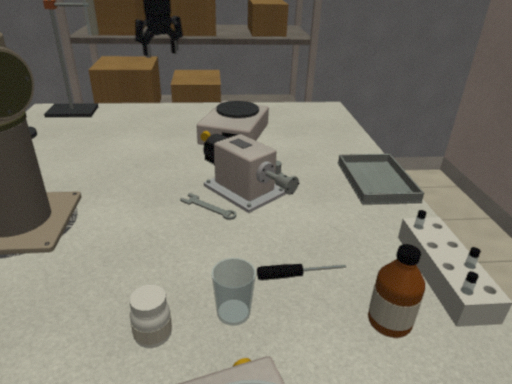

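The set screw moved from crop pixel (509,129) to (513,125), about 2.3 mm outward. That matches the 2.4 mm I expected, so the grip did not slip. Apart from the hub, only the arm shows up in the picture differences.

```bash
python3 -c "
from bench import order;print(order.hand_in())"
```

```text
the job is handed in; nothing more can be done
None
```

I checked the end float, left the shaft standing free between its stops, and handed the job in at about 12 s of the 48 s allowed.

- **Inner stop:** I pinched the hub from above and pushed in. I leaned for about 0.5 s with roughly 9.5 N at the wrist, which is about 8 N on the stop after the 1.5 N friction. Just before that, the stop took about 7 N for a further 0.3 s.
- **Outer stop:** I then pulled out and leaned for about 0.6 s with 9 to 9.7 N at the wrist, about 7.5 to 8 N on the stop. The highest reading along the shaft on either stop was 9.7 N.
- **End float:** about 9.6 mm, worked out from the hub positions and the 4 N/mm springs. That is within the 7 to 16 mm given.
- **Where the shaft is now:** near mid-play, about 4.5 mm clear of each stop. I opened the jaws and moved the arm well away.

**Last checks:** the hub stands about 2.3 mm farther out than at the start, against 2.4 mm expected, so the grip did not slip. Comparing before and after pictures showed no change except the arm and the hub. None of the last checks failed. Early on, the case outline measured from the two cameras disagreed by up to 13 mm, so I relied on the hub's own features, which matched within about 1.5 mm.

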